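# Screw the lid of the storage jar down snug

### The arm

A 6-joint arm with a two-finger parallel gripper is mounted at the origin on the work surface; the furniture and walls round the work are solid. World frame = base frame: x ahead of the robot, y to its left, z up, the work surface at z = 0. Lengths are in m, angles in rad, forces in N, time in s.
With the tool pointing down it reaches from about 0.3 to 0.775 m from the base axis. Payload 14.6 kg.
Tool frame: the origin (TCP) lies at the very end of the fingers, on their centre line; the grasp point (between the pads) lies 19 mm behind it; z points along the fingers, y is the line along which they close (so a half turn about z gives the same grasp; the last joint's range is limited). The gripper opens to 94 mm and grips with 3 to 60 N. Pads are 16 mm wide; open, the fingers measure 119 mm over their backs; the gripper's body (75 mm by 177 mm) begins 78 mm behind the grasp point.
Start: joints at [1.111, 0.3, 1.521, -0, 1.321, -0.067], TCP at [0.211, 0.508, 0.173] pointing down, gripper open.
Joint ranges: [-3.03, 3.03], [-0.79, 2.21], [0.23, 2.52], [-1.04, 4.18], [0, 3.07], [-2.55, 2.55]. Speed limits (rad/s): [2.22, 2.22, 2.57, 3.14, 3.14, 3.14].

### API

Orientations are given as [roll, pitch, yaw] about the fixed x, y, z axes, in that order (R = Rz(yaw) Ry(pitch) Rx(roll)).
In Python, from station import ctrl, camera, camera_info, finder gives the robot as it stands.
- The arm moves only by the tool carry_out, never from a script. Its argument "motion" is a list of rows, each a list of 2 entries, a list of its own where there are three numbers: the shift along the tool's x, y, z as a fraction of full scale, then the turn about the tool's z as a fraction of full scale. A call has 1 to 12 rows; each row is the pose to reach, as a shift and turn from the pose commanded when the call began, along the tool's axes at that moment, turning the shorter way round; what a row does not reach only later rows make up. Full scale, the value 1, is 200 mm for a shift and 360 degrees for a turn. A row lasts 1/10 s, in which the tool goes at most 50 mm and 8.59 degrees, less where a joint would pass 70% of its speed; a pose out of reach is approached as far as the arm can. A call with a number of a shift or a turn outside -1 to 1 is refused whole. A call with a gripper value outside its range is refused whole. "hand" is the closure, from -1 (fully open) to 1 (shut), set as the call begins (left out, the last holds). The fingers move at their own pace and stop on an object; "force" is the grip in N (left out, the last holds). Time passes only in rows, so rows that repeat a pose let the fingers close. It gives the time, the measured TCP pose, the force, the opening and the grip force at its end, in the units of the state.
- ctrl.get_obs(): the state, without advancing time (a new reading comes with each control period).
- camera(name): name is "scene" or "top" or "wrist"; returns (picture, depth): 384x512x3 uint8, blue, green, red; 384x512 float32, m along the optical axis (not along the pixel's ray), 0 where there is no reading.
- camera_info(name): a dict with "camera_matrix" (3x3 intrinsics, pixels), "origin" and "attitude" of the camera in the world. Camera axes: x right, y down, z forward; pixel columns grow to the right and rows downward; lengths in m; the calibration is good to about 2 mm. The wrist camera is an equidistant fisheye: a pixel r from the principal point sees the ray r / f radians off the axis. A picture is of the moment at which its call begins: read the wrist's pose just before it. camera_info takes no time and is no camera call; for the wrist camera it gives the pose at the moment of the call.
- ctrl.hand_in(): hands the job in; it is judged then, once.
Trained networks look in the newest picture that a camera, given by its name, has taken for a name from the list of things; names that differ only in an ending like _2 or _b are one class to them, and where a whole thing is asked for, a point or a joint stands for the part that bears it (a point fixed in the world has none). Each returns a list of dicts, best first, with "conf" (0 to 1); they miss things now and then, are a little off and sometimes report something else, mostly with a low value. They report only what shows in the picture. A call takes as long as a camera call. They do not tell look-alikes from the thing itself.
- finder.boxes_of(camera, query): "location" ([column, row] in pixels, amid what is visible of it).
- finder.cut_out(camera, query): "mask" (384x512 bool, what is visible of it) and "location" ([column, row] in pixels, amid what is visible of it).
- finder.pinpoint(camera, query): "location" ([column, row] in pixels: a listed point, or the origin of a listed thing).
The state is a dict: "time_s": time; "qpos": joint angles; "joint_vel": joint speeds; "tau": joint torques, N m; "ee_pos": TCP position; "eef_rot": TCP orientation; "force": force on the tool from outside, world axes, zero at the start; "moment": the same for the moment, N m; "grip_width": finger opening in m; "grip_force": force on a finger pad.
Only numpy, scipy, OpenCV 4.12 (cv2) and the standard library are available. Lean on these libraries where they do the work, as an engineer would, in place of code of your own. Each camera call takes 0.05 s, during which the arm holds its last target. There are 200 camera calls.

### The job

Close the blue storage jar: take its loose lid from the worktop, set it level on the jar's neck with the red marks lined up, and screw it down clockwise until it is snug on the rubber seal. Stop once the turning resistance has clearly risen: a loose lid leaks, and an overtightened or hard-pressed one crushes the seal. Let go of it, and leave the cup, the salt shaker and the teaspoon where they are.

Things in the scene. Friction and masses are not known exactly. Their poses are not given: they have to be found in the camera images.
- jar: Blue ceramic storage jar, 96 mm across, in a square wooden stand (125 x 125 x 18 mm) that is fixed. Origin: centre of the stand's underside, z up. Rim of the neck 125 mm above it; neck 60 mm across; shoulder 24 mm below the rim, with three red marks at 0, 120, 240 degrees from the jar's x axis, one at each gap of the thread.
- jar_mouth (a point): Centre of the neck's rim, 125 mm above the jar's origin; the rubber seal stands 3 mm proud of it. The lid, set on and not yet tight, rests on the seal with its origin 13 mm below this point.
- jar_gap (a point): Middle of one of three gaps in the thread (36 degrees wide, 120 apart), at jar x 33 mm. Between them three ramps, 70 mm across outside, fall 7 mm per radian clockwise from above to a stop 97 degrees past the gap. Lugs pass down the gaps, then under the ramps. Ramp height differs by 2.6 mm either way: lugs first meet them 27 to 72 degrees past the gap centre.
- lid: Loose lid, about 0.14 kg, right way up: aluminium cap 82 mm across, 20 mm high, with a hexagonal black grip. Origin: centre of the skirt's lower edge, z up. On the jar it turns nearly freely (under 0.15 N m) until its lugs meet the ramps; then the torque climbs and it sinks by up to 1 mm. Snug is 0.35 to 0.6 N m, 0.45 being best. It stays tight by its own friction when let go.
- lid_grip (a point): Middle of the black grip, 33 mm above the lid's origin: hexagon 52 mm across flats, 20 to 46 mm above the origin. Flats look to 0, 60, 120... degrees from the lid's x axis: fingers closing along that axis, or at 60 degrees to it, meet flats. The soft grip twists against the cap under load, 0.125 rad per N m, and springs back when let go.
- lid_lug (a point): One of three round lugs, 4 mm thick, inside the skirt (inner diameter 76 mm) at 0, 120, 240 degrees from the lid's x axis, 3 mm above its origin, reaching in to a diameter of 63.6 mm; a red mark on the cap stands over each. They drop through the gaps if within 12 degrees and centred within 2 mm.
- seal: Black springy rubber ring on the jar's rim, 57 mm outside, 49 mm inside. Origin: its centre, at rim height. Yields 1 mm per 30 N of squeeze. It seals when squeezed with 6 to 20 N; more than 26 N, from screwing or pressing down, crushes it.
- espresso_cup: White espresso cup, 64 x 87 x 50 mm with its handle, loose; origin under its centre. A bystander.
- salt_shaker: Salt shaker, 44 mm across, 90 mm high, loose; origin under its centre. A bystander.
- teaspoon: Steel teaspoon, 139 x 30 x 10 mm, long along its x axis, loose; origin under its centre. A bystander.
Mind the look-alikes: they are no part of the job. What is shaped like the lid but pink is not meant.

How it is judged:
By the outcome, as a careful person would: the job done as asked, in the order asked, and still so for the second after the job is handed in, with the robot touching nothing.
It also fails if it takes over 61 s, if anything falls off the work surface, if the arm or the gripper's body presses on something with over 40 N, if the wrist force passes 120 N, or if a joint passes its speed limit or range.

## Working session

There is one attempt and no reset: what is moved stays moved. The work goes in short steps, Python scripts to look and compute and a tool call to move; the robot and the scene stay as the last step left them, time stands still between calls to the robot, and variables do not carry over. Pictures are saved under pics/ and viewed, at most 10 in all, crops included, and the job is handed in when it is done.

Besides the shell and the picture viewer there is one more tool, called as name([rows], argument=value, ...), one row to a line, values as JSON. carry_out: Moves the arm, as the interface text tells. Its arguments: {"type":"object","properties":{"motion":{"type":"array","items":{"type":"array"}},"hand":{"type":"number"},"force":{"type":"number"}},"required":["motion"]}

```bash
mkdir -p pics; ls
cat > h.py <<'E'
import numpy as np, cv2
from station import ctrl, camera, camera_info, finder
from scipy.spatial.transform import Rotation as R
def info(n):
    i=camera_info(n); return np.array(i['camera_matrix']),np.array(i['origin']),i['attitude']
E
python3 - <<'E'
from h import *
print(ctrl.get_obs())
ims=[]
for n in ['scene','top','wrist']:
    print(n,camera_info(n))
    im,d=camera(n); cv2.imwrite(f'pics/{n}0.png',im); np.save(f'pics/{n}0.npy',d)
    for q in ['jar','jar_mouth','lid','lid_grip','lid_lug','jar_gap','espresso_cup','salt_shaker','teaspoon']:
        print(q,[(np.round(r['location']).tolist(),round(r['conf'],2)) for r in finder.pinpoint(n,q)])
    ims.append(im)
E
```

```text
pics
{'time_s': 0.0, 'qpos': array([ 1.11140491e+00,  3.00451759e-01,  1.52156628e+00,  3.21840988e-05,
        1.32069816e+00, -6.65680743e-02]), 'joint_vel': array([0.00011175, 0.00132581, 0.0008471 , 0.00119746, 0.00064142,
       0.00031309]), 'tau': array([-9.87253079e-04, -5.31811702e+01, -3.52736807e+01,  7.07417889e-02,
        2.43889284e-02, -8.96769575e-05]), 'ee_pos': array([0.21038713, 0.50785475, 0.17260322]), 'eef_rot': array([-3.14047367e+00, -1.05841706e-04,  2.74876127e+00]), 'force': array([0.17492473, 0.22473755, 0.03168014]), 'moment': array([-0.00916368,  0.037845  , -0.00135682]), 'grip_force': 0.0, 'grip_width': 0.0936493871583377}
scene {'camera_matrix': array([[405.96559935,   0.        , 254.19577444],
       [  0.        , 405.96559935, 196.62160567],
       [  0.        ,   0.        ,   1.        ]]), 'origin': array([ 0.01430781, -0.45370188,  0.82464493]), 'attitude': array([-2.38120996, -0.01020416, -0.90314428])}
jar [([208.0, 194.0], 0.72)]
jar_mouth [([205.0, 158.0], 0.74)]
lid [([288.0, 281.0], 0.81), ([317.0, 343.0], 0.68)]
lid_grip [([289.0, 271
[... 634 characters left out ...]
0], 0.66), ([356.0, 273.0], 0.58)]
lid_grip [([361.0, 271.0], 0.92), ([310.0, 240.0], 0.75)]
lid_lug [([300.0, 246.0], 0.97), ([369.0, 269.0], 0.78)]
jar_gap [([188.0, 189.0], 0.74)]
espresso_cup [([214.0, 150.0], 0.84)]
salt_shaker [([284.0, 153.0], 0.8)]
teaspoon [([241.0, 238.0], 0.57)]
wrist {'camera_matrix': array([[297.31863964,   0.        , 252.46786224],
       [  0.        , 297.31863964, 189.83525905],
       [  0.        ,   0.        ,   1.        ]]), 'origin': array([0.14845491, 0.53298987, 0.38557794]), 'attitude': array([ 2.90813325e+00, -2.14000847e-04,  1.17755203e+00])}
jar []
jar_mouth []
lid []
lid_grip []
lid_lug []
jar_gap []
espresso_cup []
salt_shaker []
teaspoon []
```

Run:
```python
from h import *
a=cv2.imread('pics/scene0.png')[110:384,150:400]; b=cv2.imread('pics/top0.png')[120:320,130:400]
a=cv2.resize(a,(390,428)); b=cv2.resize(b,(405,300))
c=np.zeros((430,800,3),np.uint8); c[:428,:390]=a; c[:300,395:]=b; cv2.imwrite('pics/m0.png',c)
def pose(n,px,z):
    K,o,at=info(n); Rm=R.from_euler('xyz',at).as_matrix()
    r=Rm@np.linalg.solve(K,[*px,1]); return o+r*(z-o[2])/r[2]
def tri(p1,p2):
    A=[];B=[]
    for n,p in (('scene',p1),('top',p2)):
        K,o,at=info(n); r=R.from_euler('xyz',at).as_matrix()@np.linalg.solve(K,[*p,1]); r/=np.linalg.norm(r)
        P=np.eye(3)-np.outer(r,r); A.append(P);B.append(P@o)
    return np.linalg.lstsq(np.vstack(A),np.hstack(B),rcond=None)[0].round(4)
print('mouth',tri([205,158],[182,200]),'jar',tri([208,194],[190,212]),'gap',tri([216,156],[188,189]))
print('lidA',tri([288,281],[308,237]),'grip',tri([289,271],[310,240]),'lug',tri([271,279],[300,246]))
print('lidB',tri([317,343],[356,273]),'grip',tri([317,336],[361,271]),'lug',tri([330,350],[369,269]))
print('cup',tri([263,168],[214,150]),'salt',tri([319,206],[284,153]),'spoon',tri([226,235],[241,238]))
```

```text
mouth [0.5708 0.1426 0.122 ] jar [ 0.564   0.1384 -0.0058] gap [0.6003 0.1284 0.1173]
lidA [ 0.4777 -0.2024 -0.0113] grip [ 0.4649 -0.2033  0.0458] lug [ 0.4489 -0.1745  0.0063]
lidB [ 0.3747 -0.3347  0.0116] grip [ 0.374  -0.3358  0.049 ] lug [ 0.3808 -0.3672  0.0158]
cup [0.7422 0.0694 0.0091] salt [ 0.7289 -0.139  -0.003 ] spoon [ 0.4783 -0.0078  0.0093]
```

View pics/m0.png

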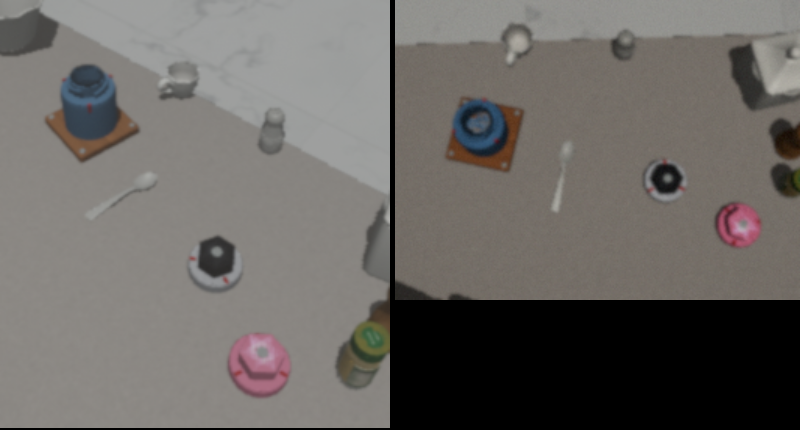

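The picture shows the jar at scene px (208,175), the silver lid with black grip at (288,275) and the pink decoy at (317,340). I'm moving the wrist camera over the jar.

carry_out([
  [[-0.9,-0.33,-0.1],0],
  [[-0.9,-0.33,-0.1],0],
  [[-0.9,-0.33,-0.1],0],
  [[-0.9,-0.33,-0.1],0],
  [[-0.9,-0.33,-0.1],0],
], hand=-1)

```text
time_s: 2.0
ee_pos: [0.3546, 0.3756, 0.1938]
eef_rot: [3.141, 0.001, 2.744]
force: [0.7, -0.7, 0.1]
grip_width: 0.0943
grip_force: 0.0
```

carry_out([
  [[-0.9,-0.33,-0.1],0],
  [[-0.9,-0.33,-0.1],0],
  [[-0.9,-0.33,-0.1],0],
  [[-0.9,-0.33,-0.1],0],
  [[-0.9,-0.33,-0.1],0],
])

```text
time_s: 2.5
ee_pos: [0.4951, 0.2458, 0.2132]
eef_rot: [-3.142, 0.001, 2.745]
force: [-0.6, 0.9, -0.6]
grip_width: 0.0944
grip_force: 0.0
```

carry_out([
  [[-0.9,-0.33,-0.1],0],
  [[-0.9,-0.33,-0.1],0],
  [[-0.9,-0.33,-0.1],0],
  [[-0.9,-0.33,-0.1],0],
  [[-0.9,-0.33,-0.1],0],
  [[-0.9,-0.33,-0.1],0],
  [[-0.9,-0.33,-0.1],0],
])

```text
time_s: 3.2
ee_pos: [0.6328, 0.1201, 0.233]
eef_rot: [-3.142, -0.0, 2.75]
force: [0.3, 0.2, 0.1]
grip_width: 0.0941
grip_force: 0.0
```

```bash
cat >> h.py <<'E'
import json,sys
def snap(tag):
    o=ctrl.get_obs(); i=camera_info('wrist'); im,d=camera('wrist')
    cv2.imwrite(f'pics/{tag}.png',im); np.savez(f'pics/{tag}.npz',d=d,K=i['camera_matrix'],o=i['origin'],a=i['attitude'])
    print('pose',o['ee_pos'].round(4),o['eef_rot'].round(4)); return im,d
class V:
    def __init__(s,tag):
        z=np.load(f'pics/{tag}.npz'); s.K=z['K'];s.o=z['o'];s.d=z['d'];s.R=R.from_euler('xyz',z['a']).as_matrix()
    def ray(s,px):
        v=np.array([(px[0]-s.K[0,2])/s.K[0,0],(px[1]-s.K[1,2])/s.K[1,1]]); th=np.hypot(*v)
        k=np.sin(th)/th if th>1e-9 else 1
        return s.R@np.array([v[0]*k,v[1]*k,np.cos(th)])
    def at(s,px,z):
        r=s.ray(px); return s.o+r*(z-s.o[2])/r[2]
    def pix(s,P):
        c=s.R.T@(np.asarray(P)-s.o); th=np.arctan2(np.hypot(c[0],c[1]),c[2]); u=c[:2]/np.hypot(c[0],c[1])
        return u*th*np.array([s.K[0,0],s.K[1,1]])+s.K[:2,2]
def tri(vs,ps):
    A=[];B=[]
    for v,p in zip(vs,ps):
        r=v.ray(p);P=np.eye(3)-np.outer(r,r);A.append(P);B.append(P@v.o)
    return np.linalg.lstsq(np.vstack(A),np.hstack(B),rcond=None)[0]
def reds(tag,lo=8):
    im=cv2.imread(f'pics/{tag}.png').astype(int); b,g,r=im[...,0],im[...,1],im[...,2]
    m=((r-g>60)&(r-b>45)).astype(np.uint8)
    n,_,st,c=cv2.connectedComponentsWithStats(m)
    return [(c[i].round(1).tolist(),int(st[i,4])) for i in range(1,n) if st[i,4]>=lo]
E
python3 - <<'E'
from h import *
im,d=snap('w1')
for q in ['jar_mouth','jar_gap','jar','seal']: print(q,[(np.round(r['location'],1).tolist(),round(r['conf'],2)) for r in finder.pinpoint('wrist',q)])
print(reds('w1'))
v=V('w1'); print(v.pix([.571,.143,.125]))
cv2.imwrite('pics/w1v.png',cv2.resize(im,(768,576)))
E
```

```text
pose [0.6328 0.1201 0.233 ] [-3.1416e+00 -5.0000e-04  2.7503e+00]
jar_mouth [([247.1, 120.1], 0.75)]
jar_gap [([251.7, 151.5], 0.75)]
jar [([248.2, 121.8], 0.57)]
seal []
[([49.2, 138.0], 8)]
[250.87947331 121.4007621 ]
```

View pics/w1v.png

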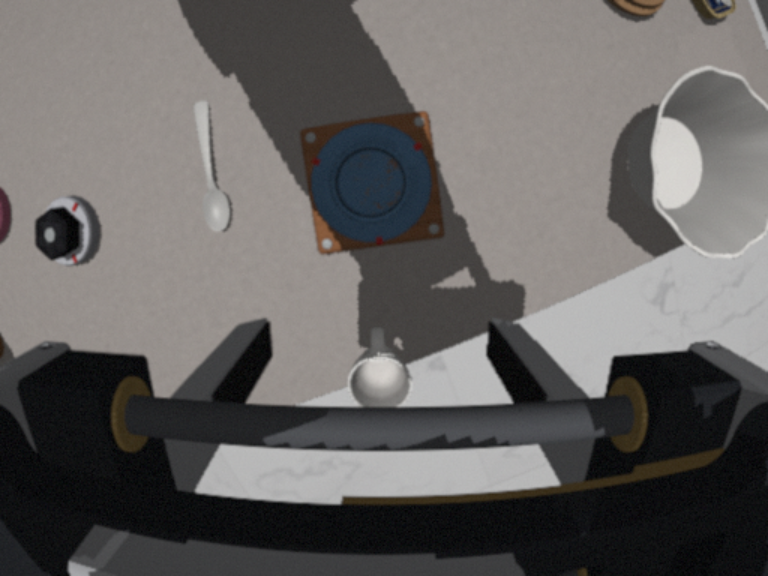

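The jar is seen from above at px (247,121), with red marks at about (211,107), (279,97) and (253,160). The lid is at the left edge. Next is a second view of the jar.

carry_out([
  [[0,-0.525,0],0],
  [[0,-0.525,0],0],
  [[0,-0.525,0],0],
  [[0,-0.525,0],0],
  [[0,-0.525,0],0],
])

```text
time_s: 3.95
ee_pos: [0.5937, 0.0224, 0.2333]
eef_rot: [3.141, 0.0, 2.749]
force: [0.2, -0.0, -0.0]
grip_width: 0.094
grip_force: 0.0
```

```bash
sed -i 's/r-g>60)&(r-b>45)/r-g>35)\&(r-b>15)/' h.py
python3 - <<'E'
from h import *
im,d=snap('w2')
for q in ['jar_mouth','jar_gap','jar','lid_grip','lid_lug']: print(q,[(np.round(r['location'],1).tolist(),round(r['conf'],2)) for r in finder.pinpoint('wrist',q)])
v=V('w2'); print(v.pix([.571,.143,.125]))
for t in ['w1','w2']:
    I=cv2.imread(f'pics/{t}.png').astype(int); c=V(t).pix([.571,.143,.11]).astype(int)
    s=I[c[1]-55:c[1]+55,c[0]-60:c[0]+60]; b,g,r=s[...,0],s[...,1],s[...,2]
    m=((r-g>40)&(r-b>25)&(g<60)).astype(np.uint8); n,_,st,cc=cv2.connectedComponentsWithStats(m)
    print(t,[((cc[i]+c-[60,55]).round(1).tolist(),int(st[i,4])) for i in range(1,n) if st[i,4]>3])
    cv2.imwrite(f'pics/{t}c.png',cv2.resize(s.astype(np.uint8),(480,440)))
cv2.imwrite('pics/cc.png',cv2.resize(np.hstack([cv2.imread('pics/w1c.png'),cv2.imread('pics/w2c.png')]),(800,366)))
E
```

```text
pose [0.5937 0.0224 0.2333] [3.1413e+00 2.0000e-04 2.7493e+00]
jar_mouth [([341.9, 120.6], 0.84)]
jar_gap [([343.2, 152.7], 0.89), ([83.1, 147.8], 0.33)]
jar [([316.1, 122.7], 0.85)]
lid_grip [([16.6, 138.8], 0.61)]
lid_lug [([16.9, 147.5], 0.89), ([103.7, 134.5], 0.57)]
[346.06255058 122.47266454]
w1 [([278.2, 96.8], 15), ([209.9, 107.2], 13), ([252.4, 160.4], 15)]
w2 [([364.4, 100.2], 9), ([300.9, 106.2], 15), ([339.9, 159.8], 14)]
```

View pics/cc.png

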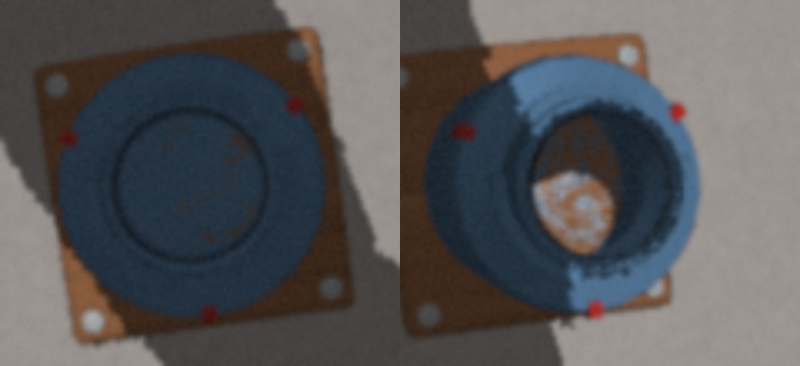

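Both views show the three red marks clearly (listed above). I'll triangulate them.

Run:
```python
from h import *
a,b=V('w1'),V('w2')
P=np.array([tri([a,b],p) for p in [([278.2,96.8],[364.4,100.2]),([209.9,107.2],[300.9,106.2]),([252.4,160.4],[339.9,159.8])]])
c=P.mean(0); print(P.round(4),'c',c.round(4)); d=P-c
print(np.degrees(np.arctan2(d[:,1],d[:,0])),np.hypot(d[:,0],d[:,1]))
print('mouth',tri([a,b],([247.1,120.1],[341.9,120.6])),'gap',tri([a,b],([251.7,151.5],[343.2,152.7])))
# with z fixed 0.101
for v,pp in ((a,[[278.2,96.8],[209.9,107.2],[252.4,160.4]]),(b,[[364.4,100.2],[300.9,106.2],[339.9,159.8]])):
    Q=np.array([v.at(p,.101) for p in pp]); q=Q.mean(0); e=Q-q; print(q,np.degrees(np.arctan2(e[:,1],e[:,0])),np.hypot(e[:,0],e[:,1]))
    # depth at mouth area
print(b.at([17,139],.04))
```

```text
[[0.5565 0.1828 0.1002]
 [0.5371 0.1057 0.1007]
 [0.6135 0.1272 0.101 ]] c [0.569  0.1386 0.1006]
[ 105.81923042 -134.19532808  -14.35705913] [0.04598832 0.0458319  0.04592041]
mouth [0.56791677 0.13984994 0.12224751] gap [0.60297841 0.1307005  0.11538053]
[0.56906524 0.13855615 0.101     ] [ 106.05233931 -134.18808756  -14.37567647] [0.04605689 0.04577069 0.04608121]
[0.56900678 0.13844897 0.101     ] [ 105.70610585 -134.28611035  -14.17234843] [0.04567629 0.04578471 0.04572522]
[ 0.38174788 -0.33076013  0.04      ]
```

carry_out([
  [[-0.1,-0.7,0.1],0],
  [[-0.1,-0.7,0.1],0],
  [[-0.1,-0.7,0.1],0],
  [[-0.1,-0.7,0.1],0],
  [[-0.1,-0.7,0.1],0],
])

```text
time_s: 4.75
ee_pos: [0.5583, -0.1159, 0.2131]
eef_rot: [3.141, -0.0, 2.747]
force: [0.9, -0.3, 0.1]
grip_width: 0.0941
grip_force: 0.0
```

Run:
```python
from h import *
im,d=snap('w3'); v=V('w3'); c=v.pix([.465,-.203,.04]).astype(int); print(c)
for q in ['lid_grip','lid_lug','lid']: print(q,[(np.round(r['location'],1).tolist(),round(r['conf'],2)) for r in finder.pinpoint('wrist',q)])
print(reds('w3',4))
```

```text
pose [ 0.5583 -0.1159  0.2131] [ 3.1414e+00 -2.0000e-04  2.7474e+00]
[165 133]
lid_grip [([164.3, 132.4], 0.66), ([69.4, 120.5], 0.58), ([280.0, 271.9], 0.51)]
lid_lug [([66.1, 127.7], 0.85), ([186.9, 118.0], 0.56)]
lid [([85.7, 119.8], 0.91), ([175.2, 130.8], 0.6)]
[([390.2, 108.1], 1516), ([465.7, 94.5], 10), ([75.6, 119.2], 1421), ([415.7, 96.3], 38), ([182.6, 113.9], 27), ([144.5, 131.8], 13), ([446.5, 149.4], 19), ([178.8, 157.0], 24)]
```

carry_out([
  [[0.1,-0.6,0.1],0],
  [[0.1,-0.6,0.1],0],
  [[0.1,-0.6,0.1],0],
  [[0.1,-0.6,0.1],0],
  [[0.1,-0.6,0.1],0],
])

```text
time_s: 5.45
ee_pos: [0.4944, -0.2181, 0.1934]
eef_rot: [3.141, 0.0, 2.749]
force: [-0.1, 0.5, 0.4]
grip_width: 0.0938
grip_force: 0.0
```

Run:
```python
from h import *
im,d=snap('w4')
for q in ['lid_grip','lid_lug','lid']: print(q,[(np.round(r['location'],1).tolist(),round(r['conf'],2)) for r in finder.pinpoint('wrist',q)])
print(reds('w4',4))
o=[]
for t in ['w3','w4']:
    c=np.clip(V(t).pix([.465,-.203,.03]).astype(int),60,[450,320]); o.append(cv2.resize(cv2.imread(f'pics/{t}.png')[c[1]-60:c[1]+60,c[0]-60:c[0]+60],(400,400))); print(c)
cv2.imwrite('pics/c34.png',np.hstack(o))
```

```text
pose [ 0.4944 -0.2181  0.1934] [3.1414e+00 4.0000e-04 2.7490e+00]
lid_grip [([255.1, 148.5], 0.64), ([134.3, 128.0], 0.64)]
lid_lug [([270.0, 128.8], 0.84), ([122.3, 139.4], 0.64)]
lid [([253.7, 147.3], 0.93), ([146.5, 126.8], 0.77)]
[([460.2, 126.0], 1176), ([141.4, 127.0], 2101), ([491.9, 122.4], 35), ([270.6, 127.6], 31), ([228.3, 145.2], 33), ([264.7, 173.0], 27)]
[167 132]
[255 147]
```

View pics/c34.png

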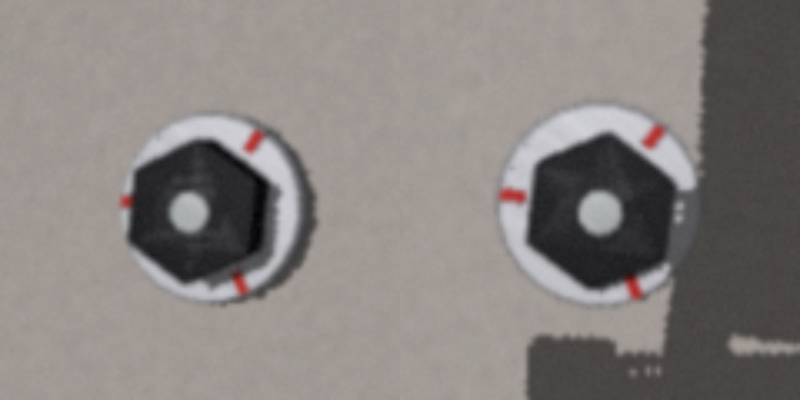

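Both crops show the lid with three red marks: w4 px (270.6,127.6), (228.3,145.2) and (264.7,173).

Run:
```python
from h import *
a,b=V('w3'),V('w4')
for p in [([182.6,113.9],[270.6,127.6]),([178.8,157],[264.7,173])]: print(tri([a,b],p))
print('grip',tri([a,b],([164.3,132.4],[255.1,148.5])))
Q=np.array([b.at(p,.0205) for p in [[270.6,127.6],[228.3,145.2],[264.7,173]]]); q=Q.mean(0); e=Q-q
print(Q,q,np.degrees(np.arctan2(e[:,1],e[:,0])),np.hypot(e[:,0],e[:,1]))
# skirt/cap outline: bright region fit
im=cv2.imread('pics/w4.png'); s=im[85:210,195:315]
# grip top: dark hexagon mask
m=((im.max(2)<75)).astype(np.uint8); m[:,:215]=0;m[:85]=0;m[205:]=0;m[:,285:]=0
n,l,st,cc=cv2.connectedComponentsWithStats(m); i=l[140,250]; print(st[i],cc[i],b.at(cc[i],.046))
# grey disc
r=cv2.moments(cv2.inRange(im[140:158,245:268],(110,110,110),(255,255,255)),True); print(r['m10']/r['m00']+245,r['m01']/r['m00']+140, b.at([r['m10']/r['m00']+245,r['m01']/r['m00']+140],.046))
o=ctrl.get_obs(); print(o['time_s'],o['qpos'],o['force'],o['moment'])
```

```text
[ 0.44970962 -0.17500749  0.02162716]
[ 0.50205879 -0.20455386  0.02125107]
grip [ 0.4645955  -0.20282981  0.04532034]
[[ 0.4499107  -0.17504887  0.0205    ]
 [ 0.4500539  -0.23437255  0.0205    ]
 [ 0.50223182 -0.20459985  0.0205    ]] [ 0.46739881 -0.20467376  0.0205    ] [ 120.55412641 -120.28609321    0.12157126] [0.03440157 0.03439279 0.03483309]
[ 234  128   44   45 1330] [255.15263158 150.29774436] [ 0.46720524 -0.20399873  0.046     ]
254.61832061068702 150.18320610687022 [ 0.46682801 -0.20454407  0.046     ]
5.65 [-4.82383791e-01  2.63036915e-01  1.52072424e+00  9.45110640e-05
  1.35753228e+00 -1.66214749e+00] [ 0.79783038  0.0991885  -0.22353051] [ 0.05316221 -0.01907912 -0.03526792]
```

carry_out([
  [[0.152,0.011,0.1],0.0206],
  [[0.152,0.011,0.3],0.0206],
  [[0.152,0.011,0.5],0.0206],
  [[0.152,0.011,0.7],0.0206],
  [[0.152,0.011,0.8],0.0206],
  [[0.152,0.011,0.815],0.0206],
  [[0.152,0.011,0.815],0.0206],
  [[0.152,0.011,0.815],0.0206],
])

```text
time_s: 6.45
ee_pos: [0.4676, -0.2052, 0.0316]
eef_rot: [3.141, 0.002, 2.62]
force: [0.6, 0.2, -0.3]
grip_width: 0.0939
grip_force: 0.0
```

Run:
```python
from h import *
for _ in range(2):
    o=ctrl.get_obs(); print(o['ee_pos'].round(4),o['eef_rot'].round(4))
y=o['eef_rot'][2];d=np.array([.4672,-.2045])-o['ee_pos'][:2]
print('tool shift frac',(d@[np.cos(y),np.sin(y)])/.2,(d@[np.sin(y),-np.cos(y)])/.2,'yaw err deg',np.degrees(y)-150.1)
```

```text
[ 0.4676 -0.2052  0.0316] [3.1415e+00 2.1000e-03 2.6198e+00]
[ 0.4676 -0.2052  0.0316] [3.1415e+00 2.1000e-03 2.6198e+00]
tool shift frac 0.0034414177764176333 0.002083769299844414 yaw err deg 0.004867796405619629
```

Well aligned. Now down 8.4 mm and grip.

carry_out([
  [[0.003,0.002,0.03],0],
  [[0.003,0.002,0.042],0],
  [[0.003,0.002,0.042],0],
])

```text
time_s: 6.75
ee_pos: [0.4662, -0.2044, 0.0217]
eef_rot: [3.142, -0.0, 2.619]
force: [-0.3, -0.6, 0.0]
grip_width: 0.0937
grip_force: 0.0
```

carry_out([
  [[0,0,0],0],
  [[0,0,0],0],
  [[0,0,0],0],
  [[0,0,0],0],
  [[0,0,0],0],
  [[0,0,0],0],
  [[0,0,0],0],
  [[0,0,0],0],
], hand=1, force=45)

```text
time_s: 7.55
ee_pos: [0.4663, -0.2044, 0.0218]
eef_rot: [3.142, 0.0, 2.619]
force: [-0.0, -0.4, 0.3]
grip_width: 0.0335
grip_force: 0.0
```

Run:
```python
from h import *
im,d=snap('w5'); o=ctrl.get_obs(); print(o['grip_width'],o['grip_force'])
print(reds('w5',4))
cv2.imwrite('pics/w5v.png',cv2.resize(im,(768,576)))
```

```text
pose [ 0.4663 -0.2044  0.0218] [3.1416 0.     2.6193]
0.02987925889344712 0.0
[([73.2, 193.9], 6140), ([277.0, 172.6], 85), ([208.7, 211.4], 74), ([277.9, 250.7], 17)]
```

View pics/w5v.png

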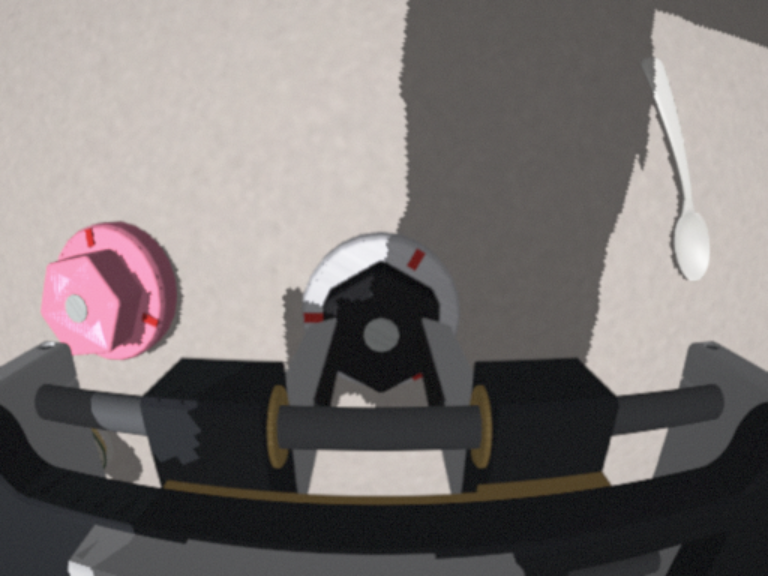

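The picture shows the fingers at the hexagon's flats (view px 335 and 430), with the lid centred at (381,333). The reported width doesn't match that, so I'll let it settle.

carry_out([
  [[0,0,0],0],
  [[0,0,0],0],
  [[0,0,0],0],
])

```text
time_s: 7.9
ee_pos: [0.4663, -0.2044, 0.0218]
eef_rot: [-3.142, 0.0, 2.619]
force: [0.2, 0.0, 0.5]
grip_width: 0.0051
grip_force: 0.0
```

Run:
```python
from h import *
o=ctrl.get_obs(); print(o['grip_width'],o['grip_force'])
v=V('w5')
im=cv2.imread('pics/w5.png')
y=2.6193;ty=np.array([np.sin(y),-np.cos(y),0])
for w in (.015,.026): 
  for z in (.022,.046): print(w,z,[(v.pix(np.array([.4663,-.2044,z])+s*w*ty)*1.5).round() for s in (-1,1)])
im,d=snap('w6'); cv2.imwrite('pics/w6v.png',cv2.resize(im[140:300,150:350],(800,640)[:1]+(600,)))
print(reds('w6',4))
```

```text
0.005135196864179267 0.0
0.015 0.022 [array([350., 317.]), array([410., 316.])]
0.015 0.046 [array([347., 333.]), array([414., 333.])]
0.026 0.022 [array([328., 316.]), array([432., 316.])]
0.026 0.046 [array([323., 332.]), array([438., 332.])]
pose [ 0.4663 -0.2044  0.0218] [-3.1416  0.      2.6194]
[([74.0, 193.4], 5831), ([277.0, 172.6], 83), ([54.4, 197.8], 9), ([208.8, 211.5], 76)]
```

View pics/w6v.png

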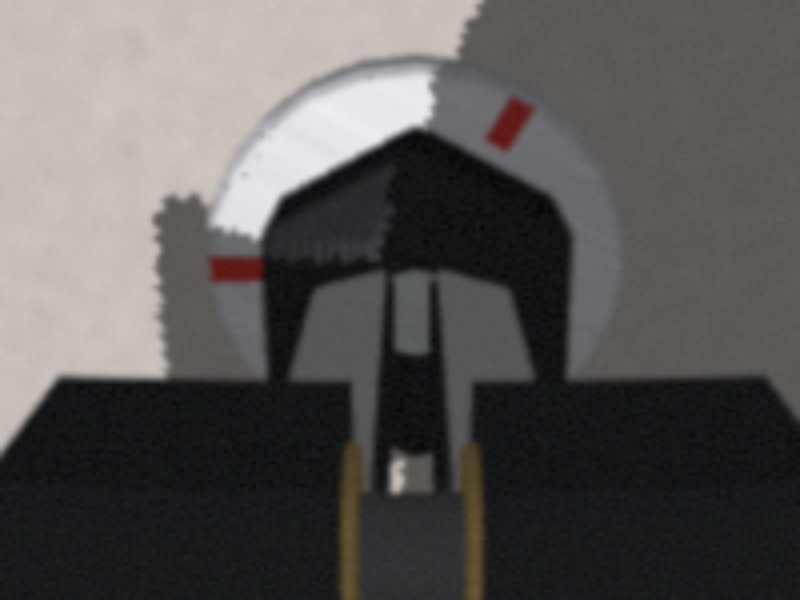

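The fingers have shut in front of the hexagon (tips at crop px (345,280) and (475,280)), so they are above the grip and not around it. I'll check the depth image.

Run:
```python
from h import *
for t,pts in (('w6',[(235,216),(272,216),(252,190),(252,218),(240,185),(277,172),(209,211),(220,170),(190,120),(237,225)]),('w4',[(255,150),(250,140),(271,128),(228,145),(220,110)]),('w3',[(164,132),(183,114),(165,90)])):
    v=V(t)
    for p in pts:
        z=v.d[p[1],p[0]]; r=v.ray(p); c=v.R.T@r; print(t,p,round(float(z),4),(v.o+r*z/c[2]).round(4))
print(v.o, V('w6').o)
```

```text
w6 (235, 216) 0.1789 [ 0.452  -0.2092  0.0637]
w6 (272, 216) 0.1791 [ 0.4632 -0.1899  0.0636]
w6 (252, 190) 0.1921 [ 0.4465 -0.1943  0.0473]
w6 (252, 218) 0.196 [ 0.4629 -0.2037  0.0478]
w6 (240, 185) 0.1954 [ 0.4405 -0.1999  0.0433]
w6 (277, 172) 0.2153 [ 0.4492 -0.1749  0.0218]
w6 (209, 211) 0.2227 [ 0.4498 -0.2337  0.0212]
w6 (220, 170) 0.2171 [ 0.4274 -0.2104  0.0196]
w6 (190, 120) 0.2261 [ 0.3826 -0.2138  0.0015]
w6 (237, 225) 0.1647 [ 0.4533 -0.2078  0.0785]
w4 (255, 150) 0.3566 [ 0.4666 -0.204   0.0478]
w4 (250, 140) 0.3537 [ 0.4531 -0.2049  0.0479]
w4 (271, 128) 0.3746 [ 0.4505 -0.1749  0.0231]
w4 (228, 145) 0.3809 [ 0.4496 -0.2345  0.0218]
w4 (220, 110) 0.3911 [ 4.021e-01 -2.281e-01  3.000e-04]
w3 (164, 132) 0.3686 [ 0.4637 -0.2013  0.0496]
w3 (183, 114) 0.3896 [ 0.45   -0.1743  0.0225]
w3 (165, 90) 0.403 [ 4.032e-01 -1.897e-01 -1.000e-04]
[ 0.49627305 -0.09094363  0.42555731] [ 0.40805569 -0.17181728  0.23417836]
```

Run:
```python
from h import *
P={'w1':([.6328,.1201,.233],2.7503),'w2':([.5937,.0224,.2333],2.7493),'w3':([.5583,-.1159,.2131],2.7474),'w4':([.4944,-.2181,.1934],2.749)}
for t,(p,y) in P.items():
    v=V(t); M=R.from_euler('xyz',[np.pi,0,y]).as_matrix(); L=[]
    for r in range(195,260):
        for c in range(120,400):
            z=v.d[r,c]
            if 0.05<z<.205:
                ra=v.ray((c,r)); q=M.T@(v.o+ra*z/(v.R.T@ra)[2]-p); L.append([*q,r,c])
    L=np.array(L); L=L[L[:,2]<-.005]; k=L[np.argsort(-L[:,2])][:400:40]
    print(t,len(L)); print(k[:6].round(4))
```

```text
w1 3590
[[-3.40e-03 -4.81e-02 -3.20e-02  2.30e+02  1.81e+02]
 [ 9.90e-03 -4.99e-02 -3.45e-02  2.12e+02  1.76e+02]
 [ 9.60e-03  5.14e-02 -3.60e-02  2.13e+02  3.34e+02]
 [ 8.80e-03 -4.92e-02 -3.73e-02  2.15e+02  1.76e+02]
 [-2.30e-03  4.63e-02 -3.85e-02  2.32e+02  3.26e+02]
 [ 9.60e-03 -5.45e-02 -3.98e-02  2.15e+02  1.67e+02]]
w2 3586
[[-3.20e-03 -4.80e-02 -3.23e-02  2.30e+02  1.81e+02]
 [ 4.60e-03 -4.76e-02 -3.46e-02  2.20e+02  1.80e+02]
 [-6.00e-03 -4.81e-02 -3.60e-02  2.36e+02  1.80e+02]
 [-6.20e-03 -4.78e-02 -3.72e-02  2.37e+02  1.80e+02]
 [ 9.80e-03  5.27e-02 -3.84e-02  2.14e+02  3.37e+02]
 [ 9.60e-03  5.10e-02 -3.97e-02  2.15e+02  3.35e+02]]
w3 3584
[[ 7.80e-03  4.72e-02 -3.20e-02  2.14e+02  3.26e+02]
 [ 5.20e-03  4.60e-02 -3.46e-02  2.19e+02  3.25e+02]
 [-5.30e-03 -4.79e-02 -3.61e-02  2.35e+02  1.80e+02]
 [-3.40e-03  4.60e-02 -3.74e-02  2.33e+02  3.25e+02]
 [ 3.30e-03 -4.74e-02 -3.85e-02  2.24e+02  1.79e+02]
 [-7.40e-03 -4.80e-02 -3.95e-02  2.40e+02  1.79e+02]]
w4 3590
[[ 7.90e-03  4.64e-02 -3.24e-02  2.14e+02  3.25e+02]
 [-5.20e-03 -4.76e-02 -3.45e-02  2.34e+02  1.81e+02]
 [ 9.80e-03 -5.27e-02 -3.62e-02  2.13e+02  1.71e+02]
 [-6.30e-03  4.63e-02 -3.72e-02  2.37e+02  3.25e+02]
 [ 1.20e-03  4.61e-02 -3.86e-02  2.27e+02  3.26e+02]
 [-7.40e-03  4.65e-02 -3.97e-02  2.40e+02  3.26e+02]]
```

The fingers end about 30 mm short of the reported TCP: in tool z they stop at -0.031 in all four views. I'll open, then descend under guard using this measured tip.

carry_out([
  [[0,0,0],0],
  [[0,0,0],0],
  [[0,0,0],0],
  [[0,0,0],0],
  [[0,0,0],0],
  [[0,0,0],0],
  [[0,0,0],0],
  [[0,0,0],0],
  [[0,0,0],0],
  [[0,0,0],0],
], hand=-1)

```text
time_s: 8.95
ee_pos: [0.4663, -0.2044, 0.0217]
eef_rot: [-3.142, -0.0, 2.619]
force: [-0.7, -0.2, 0.3]
grip_width: 0.0788
grip_force: 0.0
```

carry_out([
  [[-0.003,0,0.05],0],
  [[-0.003,0,0.1],0],
  [[-0.003,0,0.125],0],
  [[-0.003,0,0.13],0],
  [[-0.003,0,0.13],0],
])

```text
time_s: 9.45
ee_pos: [0.4668, -0.2047, -0.0045]
eef_rot: [-3.142, -0.001, 2.619]
force: [0.0, -0.1, 0.6]
grip_width: 0.0937
grip_force: 0.0
```

Reported z is below the table with no contact, which confirms the shorter fingers. I'll go a little lower, then grip.

carry_out([
  [[0,0,0.012],0],
  [[0,0,0.012],0],
])

```text
time_s: 9.65
ee_pos: [0.4669, -0.2047, -0.0067]
eef_rot: [3.142, 0.0, 2.619]
force: [0.6, -1.0, 0.5]
grip_width: 0.094
grip_force: 0.0
```

carry_out([
  [[0,0,0],0],
  [[0,0,0],0],
  [[0,0,0],0],
  [[0,0,0],0],
  [[0,0,0],0],
  [[0,0,0],0],
  [[0,0,0],0],
  [[0,0,0],0],
], hand=1, force=45)

```text
time_s: 10.45
ee_pos: [0.4669, -0.2047, -0.0066]
eef_rot: [3.142, 0.0, 2.619]
force: [0.7, -0.1, 0.0]
grip_width: 0.0518
grip_force: 45.0
```

carry_out([
  [[0,0,-0.2],0],
  [[0,0,-0.5],0],
  [[0,0,-0.75],0],
  [[0,0,-0.95],0],
  [[0,0,-0.95],0],
])

```text
time_s: 10.95
ee_pos: [0.469, -0.2058, 0.1898]
eef_rot: [3.141, 0.01, 2.619]
force: [0.6, -0.1, -2.2]
grip_width: 0.0516
grip_force: 45.0
```

carry_out([
  [[0.2,0.2,0],0],
  [[0.2,0.4,0],0],
  [[0.2,0.6,0],0],
  [[0.2,0.8,0],0],
  [[0.207,0.87,0],0],
  [[0.207,0.87,0],0],
])

```text
time_s: 11.55
ee_pos: [0.5178, -0.0319, 0.1823]
eef_rot: [-3.141, -0.001, 2.622]
force: [-1.9, -0.7, -1.3]
grip_width: 0.0515
grip_force: 45.0
```

carry_out([
  [[0.1,0.2,0],0.01],
  [[0.15,0.4,0],0.03],
  [[0.2,0.6,0],0.0397],
  [[0.207,0.8,0],0.0397],
  [[0.207,0.87,0],0.0397],
  [[0.207,0.87,0],0.0397],
  [[0.207,0.87,0],0.0397],
])

```text
time_s: 12.25
ee_pos: [0.5683, 0.1367, 0.1829]
eef_rot: [-3.141, -0.0, 2.369]
force: [-1.3, 0.5, -1.6]
grip_width: 0.0517
grip_force: 45.0
```

Run:
```python
from h import *
im,d=snap('w7'); o=ctrl.get_obs(); print({k:np.round(o[k],3) for k in ('time_s','force','moment','grip_width','qpos')})
v=V('w7'); p=o['ee_pos']; y=o['eef_rot'][2]
r=reds('w7',6); print(r)
for q,a in r:
    P=v.at(q,p[2]+.0066+.0205); e=P-p; print(q,a,e.round(4),np.degrees(np.arctan2(e[1],e[0])).round(1),np.hypot(e[0],e[1]).round(4))
d=np.array([.569,.1385])-p[:2]; print('frac',(d@[np.cos(y),np.sin(y)])/.2,(d@[np.sin(y),-np.cos(y)])/.2,'yaw',np.degrees(y))
cv2.imwrite('pics/w7v.png',cv2.resize(im,(768,576)))
```

```text
pose [0.5683 0.1367 0.1829] [-3.1406e+00 -3.0000e-04  2.3692e+00]
{'time_s': np.float64(12.3), 'force': array([ 0.761, -0.664, -1.25 ]), 'moment': array([-0.077,  0.014, -0.024]), 'grip_width': np.float64(0.052), 'qpos': array([ 0.173,  0.37 ,  1.404, -0.   ,  1.368, -0.625])}
[([278.4, 146.6], 34), ([205.6, 176.5], 31), ([279.3, 179.6], 115)]
[278.4, 146.6] 34 [-0.0253  0.0463  0.0271] 118.7 0.0527
[205.6, 176.5] 31 [-0.0439  0.      0.0271] 180.0 0.0439
[279.3, 179.6] 115 [-0.0096  0.0322  0.0271] 106.6 0.0336
frac 0.004694625433433235 0.00929427773866468 yaw 135.7106694986482
```

View pics/w7v.png

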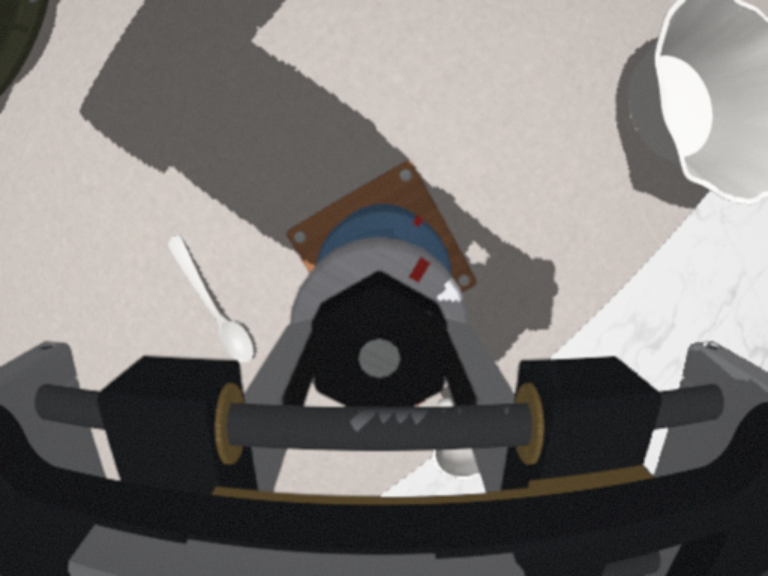

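The lid hangs level with its mark (279,180) in line with the jar's mark (278,147). Descending with the small centring correction.

carry_out([
  [[0.005,0.009,0.1],0],
  [[0.005,0.009,0.2],0],
  [[0.005,0.009,0.26],0],
  [[0.005,0.009,0.26],0],
  [[0.005,0.009,0.26],0],
])

```text
time_s: 12.8
ee_pos: [0.5695, 0.1397, 0.1321]
eef_rot: [3.141, 0.0, 2.369]
force: [-0.3, 0.5, -0.9]
grip_width: 0.0517
grip_force: 45.0
```

```bash
cat > st.py <<'E'
from h import *
o=ctrl.get_obs(); p=o['ee_pos'];y=o['eef_rot'][2]
d=np.array([.569,.1385])-p[:2]
print({k:np.round(o[k],4).tolist() for k in ('time_s','ee_pos','eef_rot','force','moment','grip_width')}, 'q6',o['qpos'][5].round(3),'frac',(d@[np.cos(y),np.sin(y)]/.2).round(4),(d@[np.sin(y),-np.cos(y)]/.2).round(4),'yaw',np.degrees(y).round(2))
E
python3 st.py
```

```text
{'time_s': 12.8, 'ee_pos': [0.5695, 0.1397, 0.1321], 'eef_rot': [3.141, 0.0004, 2.3693], 'force': [-0.3188, 0.5336, -0.9033], 'moment': [-0.0155, 0.0465, 0.0096], 'grip_width': 0.0517} q6 -0.62 frac -0.0025 -0.0058 yaw 135.75
```

carry_out([
  [[-0.002,-0.005,0.05],0],
  [[-0.002,-0.005,0.08],0],
  [[-0.002,-0.005,0.1],0],
  [[-0.002,-0.005,0.1],0],
])

```text
time_s: 13.2
ee_pos: [0.5685, 0.1392, 0.1107]
eef_rot: [-3.141, -0.001, 2.37]
force: [-0.2, 0.3, -1.6]
grip_width: 0.0517
grip_force: 45.0
```

```bash
python3 st.py
```

```text
{'time_s': 13.2, 'ee_pos': [0.5685, 0.1392, 0.1107], 'eef_rot': [-3.1407, -0.0006, 2.37], 'force': [-0.1761, 0.2628, -1.6249], 'moment': [-0.018, -0.0159, 0.0051], 'grip_width': 0.0517} q6 -0.622 frac -0.0041 -0.0007 yaw 135.79
```

Free so far. Now down in small steps until the seal is felt.

carry_out([
  [[-0.002,0,0.007],0],
  [[-0.002,0,0.013],0],
  [[-0.002,0,0.018],0],
  [[-0.002,0,0.02],0],
  [[-0.002,0,0.02],0],
])

```text
time_s: 13.7
ee_pos: [0.5691, 0.139, 0.1074]
eef_rot: [3.142, 0.0, 2.37]
force: [-0.4, 0.2, -0.8]
grip_width: 0.0513
grip_force: 45.0
```

```bash
python3 st.py
```

```text
{'time_s': 13.7, 'ee_pos': [0.5691, 0.139, 0.1074], 'eef_rot': [3.1416, 0.0, 2.37], 'force': [-0.3956, 0.1642, -0.7763], 'moment': [-0.0338, -0.026, 0.0323], 'grip_width': 0.0513} q6 -0.622 frac -0.0013 -0.002 yaw 135.79
```

carry_out([
  [[0,0,0.004],0],
  [[0,0,0.006],0],
  [[0,0,0.006],0],
])

```text
time_s: 14.0
ee_pos: [0.5691, 0.1389, 0.1061]
eef_rot: [-3.142, -0.0, 2.37]
force: [0.2, -0.3, -1.3]
grip_width: 0.0514
grip_force: 45.0
```

carry_out([
  [[0,0,0.004],0],
  [[0,0,0.004],0],
])

```text
time_s: 14.2
ee_pos: [0.5691, 0.1389, 0.1053]
eef_rot: [3.142, 0.0, 2.37]
force: [0.1, 0.4, -1.0]
grip_width: 0.0517
grip_force: 45.0
```

carry_out([
  [[0,0,0.003],0],
  [[0,0,0.003],0],
])

```text
time_s: 14.4
ee_pos: [0.5692, 0.1389, 0.105]
eef_rot: [3.141, 0.0, 2.37]
force: [-1.2, -0.0, 1.7]
grip_width: 0.0515
grip_force: 45.0
```

carry_out([
  [[0,0,0.003],0],
  [[0,0,0.003],0],
])

```text
time_s: 14.6
ee_pos: [0.5693, 0.1389, 0.1048]
eef_rot: [3.141, 0.0, 2.37]
force: [-2.3, -1.0, 6.3]
grip_width: 0.0517
grip_force: 45.0
```

```bash
python3 st.py
```

```text
{'time_s': 14.6, 'ee_pos': [0.5693, 0.1389, 0.1048], 'eef_rot': [3.141, 0.0004, 2.3699], 'force': [-2.3379, -0.9842, 6.3488], 'moment': [-0.1448, 0.4902, -0.029], 'grip_width': 0.0517} q6 -0.622 frac -0.0006 -0.0025 yaw 135.79
```

Contact is at the expected seal height (7.5 N). I'll ease off slightly and start turning clockwise.

carry_out([
  [[0,-0.001,-0.001],0.01],
  [[0,-0.001,-0.001],0.03],
  [[0,-0.001,-0.001],0.05],
  [[0,-0.001,-0.001],0.055],
  [[0,-0.001,-0.001],0.055],
])

```text
time_s: 15.1
ee_pos: [0.5693, 0.1388, 0.1049]
eef_rot: [3.14, 0.0, 2.024]
force: [0.3, 0.5, 4.6]
grip_width: 0.0517
grip_force: 45.0
```

```bash
python3 st.py
```

```text
{'time_s': 15.1, 'ee_pos': [0.5693, 0.1388, 0.1049], 'eef_rot': [3.1404, 0.0004, 2.0241], 'force': [0.3046, 0.4654, 4.6311], 'moment': [-0.0825, -0.0694, -0.0247], 'grip_width': 0.0517} q6 -0.277 frac -0.0007 -0.0023 yaw 115.97
```

carry_out([
  [[0,0,-0.0005],0.009],
  [[0,0,-0.0005],0.009],
])

```text
time_s: 15.3
ee_pos: [0.5693, 0.1388, 0.1048]
eef_rot: [3.141, 0.0, 1.968]
force: [0.6, 0.6, 5.7]
grip_width: 0.0516
grip_force: 45.0
```

```bash
python3 st.py
```

```text
{'time_s': 15.3, 'ee_pos': [0.5693, 0.1388, 0.1048], 'eef_rot': [3.1407, 0.0002, 1.9681], 'force': [0.6459, 0.6364, 5.6883], 'moment': [-0.0506, -0.0766, 0.0143], 'grip_width': 0.0516} q6 -0.221 frac -0.0011 -0.0018 yaw 112.76
```

carry_out([
  [[0,0,0],0.009],
  [[0,0,0],0.009],
])

```text
time_s: 15.5
ee_pos: [0.5692, 0.1388, 0.1048]
eef_rot: [3.141, 0.0, 1.912]
force: [0.1, -0.6, 5.5]
grip_width: 0.0518
grip_force: 45.0
```

```bash
python3 st.py
```

```text
{'time_s': 15.5, 'ee_pos': [0.5692, 0.1388, 0.1048], 'eef_rot': [3.1408, 0.0002, 1.912], 'force': [0.098, -0.6246, 5.4785], 'moment': [-0.0741, 0.0682, 0.0996], 'grip_width': 0.0518} q6 -0.164 frac -0.0013 -0.0016 yaw 109.55
```

carry_out([
  [[0,0,0],0.008],
  [[0,0,0],0.008],
])

```text
time_s: 15.7
ee_pos: [0.5692, 0.1389, 0.1048]
eef_rot: [3.141, 0.0, 1.862]
force: [-0.3, 0.0, 5.3]
grip_width: 0.0515
grip_force: 45.0
```

```bash
python3 st.py
```

```text
{'time_s': 15.7, 'ee_pos': [0.5692, 0.1389, 0.1048], 'eef_rot': [3.1408, 0.0001, 1.862], 'force': [-0.3227, 0.0325, 5.3431], 'moment': [-0.0188, 0.0502, 0.1181], 'grip_width': 0.0515} q6 -0.114 frac -0.0014 -0.0014 yaw 106.68
```

carry_out([
  [[0,0,0],0.005],
  [[0,0,0],0.005],
])

```text
time_s: 15.9
ee_pos: [0.5692, 0.1388, 0.1048]
eef_rot: [3.141, 0.0, 1.831]
force: [0.1, -0.2, 5.3]
grip_width: 0.0515
grip_force: 45.0
```

```bash
python3 st.py
```

```text
{'time_s': 15.9, 'ee_pos': [0.5692, 0.1388, 0.1048], 'eef_rot': [3.1409, 0.0001, 1.8312], 'force': [0.1393, -0.1869, 5.3487], 'moment': [-0.1341, 0.0586, 0.1064], 'grip_width': 0.0515} q6 -0.084 frac -0.0013 -0.0013 yaw 104.92
```

Friction plateau of about 0.11 N m. Continuing in 3° steps.

carry_out([
  [[0,0,0],0.008],
  [[0,0,0],0.008],
])

```text
time_s: 16.1
ee_pos: [0.5692, 0.1388, 0.1048]
eef_rot: [3.141, 0.0, 1.78]
force: [0.3, -1.2, 5.1]
grip_width: 0.0513
grip_force: 45.0
```

```bash
python3 st.py
```

```text
{'time_s': 16.1, 'ee_pos': [0.5692, 0.1388, 0.1048], 'eef_rot': [3.1408, 0.0, 1.7802], 'force': [0.3033, -1.2355, 5.0983], 'moment': [-0.074, 0.0738, 0.0594], 'grip_width': 0.0513} q6 -0.033 frac -0.0014 -0.0013 yaw 102.0
```

carry_out([
  [[0,0,0],0.006],
  [[0,0,0],0.006],
])

```text
time_s: 16.3
ee_pos: [0.5692, 0.1388, 0.1048]
eef_rot: [3.141, 0.0, 1.743]
force: [-0.2, 0.0, 5.4]
grip_width: 0.052
grip_force: 45.0
```

```bash
python3 st.py
```

```text
{'time_s': 16.3, 'ee_pos': [0.5692, 0.1388, 0.1048], 'eef_rot': [3.1408, 0.0, 1.743], 'force': [-0.2474, 0.002, 5.3662], 'moment': [-0.1158, 0.0038, 0.088], 'grip_width': 0.052} q6 0.004 frac -0.0014 -0.0012 yaw 99.87
```

carry_out([
  [[0,0,0],0.007],
  [[0,0,0],0.007],
])

```text
time_s: 16.5
ee_pos: [0.5692, 0.1389, 0.1047]
eef_rot: [3.141, -0.0, 1.699]
force: [1.0, 0.4, 5.7]
grip_width: 0.0516
grip_force: 45.0
```

```bash
python3 st.py
```

```text
{'time_s': 16.5, 'ee_pos': [0.5692, 0.1389, 0.1047], 'eef_rot': [3.1408, -0.0001, 1.6991], 'force': [1.017, 0.4427, 5.6782], 'moment': [0.0169, -0.0488, 0.1377], 'grip_width': 0.0516} q6 0.048 frac -0.0017 -0.0012 yaw 97.35
```

carry_out([
  [[0,0,0],0.006],
  [[0,0,0],0.006],
])

```text
time_s: 16.7
ee_pos: [0.5692, 0.1389, 0.1047]
eef_rot: [3.141, -0.0, 1.662]
force: [1.2, 0.3, 4.8]
grip_width: 0.0516
grip_force: 45.0
```

```bash
python3 st.py
```

```text
{'time_s': 16.7, 'ee_pos': [0.5692, 0.1389, 0.1047], 'eef_rot': [3.1409, -0.0001, 1.6618], 'force': [1.2041, 0.3032, 4.8438], 'moment': [0.0446, -0.1148, 0.2628], 'grip_width': 0.0516} q6 0.086 frac -0.0019 -0.001 yaw 95.22
```

Torque is rising (0.26). Smaller steps now.

carry_out([
  [[0,0,0],0.003],
  [[0,0,0],0.003],
  [[0,0,0],0.003],
])

```text
time_s: 17.0
ee_pos: [0.5691, 0.1389, 0.1046]
eef_rot: [3.141, -0.0, 1.644]
force: [0.9, 0.8, 5.5]
grip_width: 0.0512
grip_force: 45.0
```

```bash
python3 st.py
```

```text
{'time_s': 17.0, 'ee_pos': [0.5691, 0.1389, 0.1046], 'eef_rot': [3.1411, -0.0001, 1.6437], 'force': [0.8704, 0.8237, 5.4691], 'moment': [0.1048, -0.16, 0.2767], 'grip_width': 0.0512} q6 0.104 frac -0.0019 -0.0007 yaw 94.18
```

carry_out([
  [[0,0,0],0.003],
  [[0,0,0],0.003],
  [[0,0,0],0.003],
])

```text
time_s: 17.3
ee_pos: [0.5691, 0.1389, 0.1045]
eef_rot: [3.141, -0.0, 1.624]
force: [1.6, 1.2, 4.5]
grip_width: 0.0515
grip_force: 45.0
```

```bash
python3 st.py
```

```text
{'time_s': 17.3, 'ee_pos': [0.5691, 0.1389, 0.1045], 'eef_rot': [3.1412, -0.0001, 1.6242], 'force': [1.6487, 1.2364, 4.4571], 'moment': [0.2306, -0.1856, 0.3711], 'grip_width': 0.0515} q6 0.123 frac -0.0019 -0.0005 yaw 93.06
```

carry_out([
  [[0,0,0],0.003],
  [[0,0,0],0.003],
  [[0,0,0],0.003],
])

```text
time_s: 17.6
ee_pos: [0.5691, 0.1389, 0.1045]
eef_rot: [3.141, -0.0, 1.605]
force: [1.1, 1.5, 5.3]
grip_width: 0.0516
grip_force: 45.0
```

```bash
python3 st.py
```

```text
{'time_s': 17.6, 'ee_pos': [0.5691, 0.1389, 0.1045], 'eef_rot': [3.1412, -0.0001, 1.6048], 'force': [1.0808, 1.4583, 5.2684], 'moment': [0.2643, -0.2139, 0.3917], 'grip_width': 0.0516} q6 0.143 frac -0.0019 -0.0004 yaw 91.95
```

carry_out([
  [[0,0,0],0],
])

```text
time_s: 17.7
ee_pos: [0.569, 0.1389, 0.1045]
eef_rot: [3.141, -0.0, 1.605]
force: [1.4, 2.0, 4.8]
grip_width: 0.0517
grip_force: 45.0
```

```bash
python3 st.py
```

```text
{'time_s': 17.7, 'ee_pos': [0.569, 0.1389, 0.1045], 'eef_rot': [3.1413, -0.0001, 1.6049], 'force': [1.3845, 2.032, 4.8131], 'moment': [0.2321, -0.2304, 0.368], 'grip_width': 0.0517} q6 0.143 frac -0.002 -0.0003 yaw 91.95
```

carry_out([
  [[0,0,0],0],
])

```text
time_s: 17.8
ee_pos: [0.5691, 0.1389, 0.1045]
eef_rot: [3.141, -0.0, 1.605]
force: [2.0, 1.4, 4.9]
grip_width: 0.0514
grip_force: 45.0
```

```bash
python3 st.py
```

```text
{'time_s': 17.8, 'ee_pos': [0.5691, 0.1389, 0.1045], 'eef_rot': [3.1412, -0.0002, 1.6049], 'force': [1.9641, 1.355, 4.9164], 'moment': [0.2286, -0.212, 0.4052], 'grip_width': 0.0514} q6 0.143 frac -0.002 -0.0004 yaw 91.95
```

carry_out([
  [[0,0,0],0.0035],
  [[0,0,0],0.0035],
  [[0,0,0],0.0035],
])

```text
time_s: 18.1
ee_pos: [0.569, 0.1389, 0.1045]
eef_rot: [3.141, -0.0, 1.582]
force: [2.3, 2.4, 5.2]
grip_width: 0.0517
grip_force: 45.0
```

```bash
python3 st.py
```

```text
{'time_s': 18.1, 'ee_pos': [0.569, 0.1389, 0.1045], 'eef_rot': [3.1414, -0.0001, 1.5824], 'force': [2.2758, 2.4415, 5.2179], 'moment': [0.338, -0.2656, 0.4062], 'grip_width': 0.0517} q6 0.165 frac -0.0019 0.0 yaw 90.66
```

carry_out([
  [[0,0,0],0],
])

```text
time_s: 18.2
ee_pos: [0.569, 0.1389, 0.1045]
eef_rot: [3.141, -0.0, 1.582]
force: [2.3, 2.0, 5.0]
grip_width: 0.0513
grip_force: 45.0
```

```bash
python3 st.py
```

```text
{'time_s': 18.2, 'ee_pos': [0.569, 0.1389, 0.1045], 'eef_rot': [3.1414, -0.0001, 1.5821], 'force': [2.2787, 1.9868, 5.0079], 'moment': [0.3616, -0.1914, 0.4409], 'grip_width': 0.0513} q6 0.166 frac -0.0018 -0.0001 yaw 90.65
```

carry_out([
  [[0,0,0],0],
])

```text
time_s: 18.3
ee_pos: [0.569, 0.1389, 0.1045]
eef_rot: [3.141, -0.0, 1.582]
force: [2.7, 3.0, 4.8]
grip_width: 0.0517
grip_force: 45.0
```

```bash
python3 st.py
```

```text
{'time_s': 18.3, 'ee_pos': [0.569, 0.1389, 0.1045], 'eef_rot': [3.1414, -0.0001, 1.5818], 'force': [2.694, 3.0102, 4.7933], 'moment': [0.3718, -0.3286, 0.4111], 'grip_width': 0.0517} q6 0.166 frac -0.0018 -0.0001 yaw 90.63
```

carry_out([
  [[0,0,0],0.003],
  [[0,0,0],0.003],
  [[0,0,0],0.003],
])

```text
time_s: 18.6
ee_pos: [0.569, 0.1388, 0.1044]
eef_rot: [3.142, -0.0, 1.563]
force: [1.5, 2.0, 4.7]
grip_width: 0.0519
grip_force: 45.0
```

```bash
python3 st.py
```

```text
{'time_s': 18.6, 'ee_pos': [0.569, 0.1388, 0.1044], 'eef_rot': [3.1415, -0.0001, 1.5626], 'force': [1.4733, 2.0131, 4.74], 'moment': [0.4983, -0.3252, 0.541], 'grip_width': 0.0519} q6 0.185 frac -0.0017 0.0002 yaw 89.53
```

carry_out([
  [[0,0,0],0],
])

```text
time_s: 18.7
ee_pos: [0.569, 0.1388, 0.1044]
eef_rot: [3.142, -0.0, 1.563]
force: [1.8, 2.5, 4.3]
grip_width: 0.0517
grip_force: 45.0
```

```bash
python3 st.py
```

```text
{'time_s': 18.7, 'ee_pos': [0.569, 0.1388, 0.1044], 'eef_rot': [3.1416, -0.0001, 1.5626], 'force': [1.8414, 2.5133, 4.2567], 'moment': [0.49, -0.3337, 0.5239], 'grip_width': 0.0517} q6 0.185 frac -0.0016 0.0002 yaw 89.53
```

carry_out([
  [[0,0,0],0],
])

```text
time_s: 18.8
ee_pos: [0.569, 0.1388, 0.1044]
eef_rot: [-3.142, -0.0, 1.563]
force: [1.2, 2.6, 5.7]
grip_width: 0.0521
grip_force: 45.0
```

```bash
python3 st.py
```

```text
{'time_s': 18.8, 'ee_pos': [0.569, 0.1388, 0.1044], 'eef_rot': [-3.1416, -0.0, 1.5627], 'force': [1.2195, 2.5881, 5.6758], 'moment': [0.4459, -0.3485, 0.4737], 'grip_width': 0.0521} q6 0.185 frac -0.0017 0.0003 yaw 89.54
```

About 0.5 N m, so it's snug. Let go and rise.

carry_out([
  [[0,0,-0.001],0],
  [[0,0,-0.001],0],
  [[0,0,-0.001],0],
  [[0,0,-0.001],0],
  [[0,0,-0.001],0],
  [[0,0,-0.001],0],
  [[0,0,-0.001],0],
  [[0,0,-0.001],0],
], hand=-1)

```text
time_s: 19.6
ee_pos: [0.5689, 0.1388, 0.1046]
eef_rot: [-3.142, 0.0, 1.563]
force: [-0.0, -0.2, -0.8]
grip_width: 0.094
grip_force: 0.0
```

carry_out([
  [[0,0,-0.05],0],
  [[0,0,-0.2],0],
  [[0,0,-0.4],0],
  [[0,0,-0.6],0],
  [[0,0,-0.6],0],
])

```text
time_s: 20.1
ee_pos: [0.5707, 0.1391, 0.2313]
eef_rot: [3.132, -0.002, 1.563]
force: [0.5, -0.0, -0.4]
grip_width: 0.0938
grip_force: 0.0
```

```bash
python3 st.py
python3 - <<'E'
from h import *
im,d=snap('w8'); cv2.imwrite('pics/w8v.png',cv2.resize(im,(768,576)))
v=V('w8')
for q,a in reds('w8',8):
    P=v.at(q,.1316); e=P-[.569,.1385,0]; print(q,a,np.degrees(np.arctan2(e[1],e[0])).round(1),np.hypot(e[0],e[1]).round(4))
    z=v.d[int(q[1]),int(q[0])]; r=v.ray(q); print((v.o+r*z/(v.R.T@r)[2]).round(4))
E
```

```text
{'time_s': 20.1, 'ee_pos': [0.5707, 0.1391, 0.2313], 'eef_rot': [3.1323, -0.0018, 1.5626], 'force': [0.5236, -0.0186, -0.4493], 'moment': [-0.0408, 0.0801, 0.0138], 'grip_width': 0.0938} q6 0.185 frac -0.0032 -0.0086 yaw 89.53
pose [0.5707 0.1391 0.2313] [ 3.1323e+00 -1.8000e-03  1.5626e+00]
[239.2, 140.4] 20 103.8 0.0475
[0.5567 0.1828 0.103 ]
[263.9, 155.3] 34 64.2 0.0334
[0.5835 0.1688 0.1334]
[218.4, 186.2] 32 -175.3 0.0347
[0.5346 0.136  0.1331]
[288.5, 186.6] 17 -5.7 0.0414
[0.6139 0.1281 0.1036]
[275.3, 209.2] 59 -47.4 0.04
[0.6059 0.0751 0.0207]
```

View pics/w8v.png

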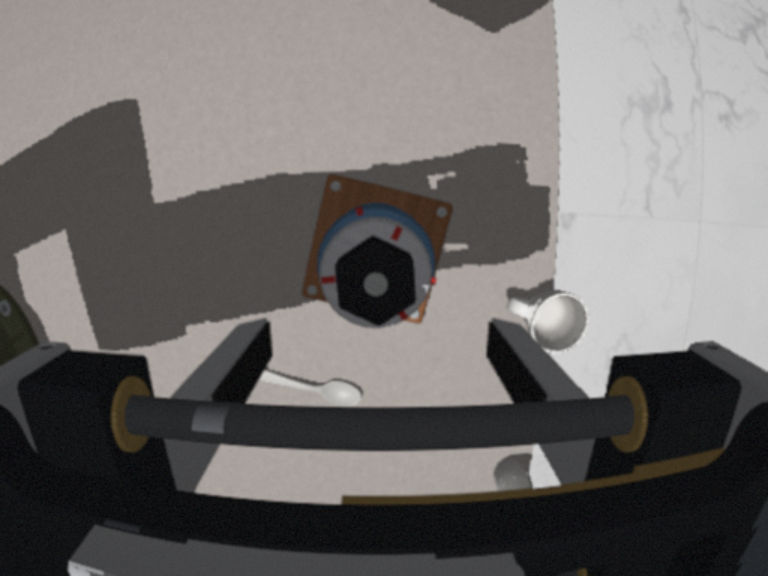

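The lid sits level and centred on the jar at view (376,283). Its marks are about 42° past the gaps, which matches the turn less the grip's spring-back. The gripper is clear and the bystanders haven't moved.

```bash
python3 -c "
from station import ctrl
print(ctrl.hand_in())"
```

```text
the job is handed in; nothing more can be done
None
```

The blue jar's lid is on level and screwed down snug at about 0.5 N m. It has been let go, the cup, salt shaker and teaspoon were left untouched, and the job was handed in at about 20 s.

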